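# Fish the room key out of the key well and hang it on the swing arm

### The job

With the hook rod, fish the room key with the teardrop fob out of its narrow bay in the key well, hang it by its ring on the small hook of the cash register's swing arm, and put the rod back in its stand. The rod's old shank is bent, so find the well's back board gently by feel and do not force the rod against the well. Leave the square-fobbed key hanging in its bay and everything else on the counter where it stands, and do not touch the key with the fingers.

Things in the scene. Friction and masses are not known exactly. Their poses are not given: they have to be found in the camera images.
- key_well: fixed walnut box, open top, rim 150 mm high, 79 (x) x 118 (y) mm, on a plinth 99 x 138 mm. Origin: on the counter under the middle of its inside. x runs from the wooden back board (robot's side, inner face x=-33) to the glass pane (inner face x=+33), z up. Two bays, each 66 (x) x 50 (y) mm inside, centred at y=+28 and y=-28, 6 mm partition between, inner floor z=10
- left_peg (a point): dip (centre line) of the 5 mm round iron peg in the bay at y=+28 of the well; axes as the well's. The peg slopes down from the back board, 4.5 mm behind this point, dips here at height 97 mm, and rises to a lip ending 7.5 mm further along +x, lip top 5.4 mm above this point. A ring hung on it has its centre 5 mm below this point
- right_peg (a point): the same peg in the other bay (y=-28)
- key: brass room key with teardrop fob, loose, flat, 5 mm thick, 0.07 to 0.13 kg, hanging free on the peg of either bay, its back face 2 mm off the back board. Origin: centre of its hanging ring (17 mm hole, 5 mm wire). z up along the key, x square to its face, from back board to pane. Lowest point z=-75.5. To free the ring lift it 4 to 9 mm, then carry it 15 mm or more towards the pane
- key_bar (a point): middle of the low edge of the key's thin cross bar, 19 mm below the ring centre and, hanging, 4.5 mm off the back board; axes as the key's. In front (+x) of this edge the bar's underside is a 45 degree bevel. Below is the fob's open window, 17 mm high, at least 20 mm wide: the rod's hook goes in along -x and lifts the key by this edge, its lip rising between edge and back board
- square_key: a second brass key of the same make, its fob a 34 x 31 mm square in place of the teardrop, hanging on the other bay's peg; origin at its ring centre. To be left hanging
- rod_grip (a point): hook rod, loose, 0.12 kg: the centre of its upright wooden handle, 14 (x) x 28 (y) x 53 mm high, gripped across the 14 mm. z up along the rod; its hook points along -x. Below the handle a brass collar 24 (x) x 44 (y) x 5 mm, then a 6 mm round iron shank on the handle's axis
- rod_collar (a point): middle of the underside of the rod's collar, 32 mm below the grip centre. Hook, were the shank straight: a smooth 14 mm wide (y), 3 mm thick strap; level seat for the key's bar 90 mm below this, x=-21 to -18, sloping up to the shank; beyond it a round-topped 3 mm thick lip 4 mm higher than the seat, outer face x=-24. The old shank is bent, differently each time: the hook lies up to 9 mm off along x, either way, and 2 mm in height
- rod_stand: brass stand, fixed, base 110 x 90 mm. Origin: on the counter under the rod's place. A post at x=+36, top z=112, carries two level tines running to x=-28, 9 mm wide, 26 mm apart, top z=112, with 6 mm high lips at the free ends. The rod hangs between them by its collar, hook towards -x; it lifts straight up out and goes straight down in
- stand_rest (a point): where the rod's grip centre lies when the rod hangs in the stand, 144 mm above the counter; axes as the stand's
- swing_hook (a point): hook at the end of the swing arm: this point is where the centre of the key's ring lies when hung in its dip, 145 mm above the counter. 5 mm round iron, pointing along this point's x axis, dip (centre line) 5 mm above this point, then a lip ending 7.5 mm further along x, lip top 11 mm above this point. The arm's axis, 8 mm round, is 20 mm behind (-x) and 14 mm above
- swing_arm (a joint): turn of the black iron swing arm on the right side of the cash register (fixed, 380 x 285 x 465 mm high, to the left of the work), rad, positive anticlockwise from above; at 0 it runs from its pin along the world's -y and its hook points along +x. The hook is 240 mm from the pin. It stays put until about 1 N at the hook turns it
- inkwell: cut-glass inkwell, loose, 56 mm square, 56 mm high, origin under its centre
- desk_bell: brass call bell, loose, 80 mm round, 54 mm high, origin under its centre
- blotter_rocker: walnut blotter rocker, loose, 64 x 126 mm, 57 mm high, origin under its centre
- salver: pewter calling-card salver, loose, 142 mm round, 10 mm high, origin under its centre
Things that resemble listed ones, but are neither listed nor needed, are in the scene too. What is shaped like the key_well but purple is not meant. Leave any blue or green look-alike of the part that bears rod_grip alone.

How it is judged:
By the outcome, as a careful person would: the job done as asked, in the order asked, and still so for the second after the job is handed in, with the robot touching nothing.
It also fails if it takes over 72 s, if anything falls off the work surface, if the arm or the gripper's body presses on something with over 40 N, if the wrist force passes 120 N, or if a joint passes its speed limit or range.

### The arm

A 7-joint arm with a two-finger parallel gripper is mounted at the origin on the work surface. World frame = base frame: x ahead of the robot, y to its left, z up, the work surface at z = 0. Lengths are in mm, angles in rad, forces in N, time in s.
With the tool pointing down it reaches from about 425 to 950 mm from the base axis. Payload 4.7 kg.
Tool frame: the origin (TCP) lies at the very end of the fingers, on their centre line; the grasp point (between the pads) lies 19 mm behind it (tcp_to_grasp is the distance from the TCP to the grasp point, in mm); z points along the fingers, y is the line along which they close (so a half turn about z gives the same grasp; the last joint's range is limited). The gripper opens to 85 mm and grips with 20 to 120 N. Pads are 22 mm wide; open, the fingers measure 114 mm over their backs; the gripper's body (76 mm by 85 mm) begins 54 mm behind the grasp point. The pads swing forward as they close: fully open they stand 13 mm farther back than shut.
Start: joints at [1.239, 0.469, -0.049, 1.532, 0.024, 1.141, -0.082], TCP at [201.328, -644.295, 231.335] pointing down, gripper open.
Joint ranges: [-2.59, 2.59], [-0.33, 1.99], [-1.39, 1.29], [0.1, 2.45], [-1.04, 4.18], [0.21, 1.99], [-2.66, 2.66]. Speed limits (rad/s): [2.57, 2.57, 3.14, 3.14, 3.14, 3.14, 3.14].

### API

Orientations are given as a rotation vector (axis times angle).
In Python, from bench import * gives the robot as it stands. The module is installed in compiled form; this text tells all that it offers.
- The arm moves only by the tool play_rows, never from a script. Its argument "moves" is a list that holds one entry, the list of rows, each a list of 4 numbers: the shift along the tool's x, y, z in m, then the turn about the tool's z in rad. A call has exactly 10 rows; each row is the pose to reach, as a shift and turn from the pose commanded when the call began, along the tool's axes at that moment; what a row does not reach only later rows make up. A row lasts 1/10 s, in which the tool goes at most 50 mm and 8.59 degrees, less where a joint would pass 70% of its speed; a pose out of reach is approached as far as the arm can. A call with a gripper value outside its range is refused whole. "fingers" is the opening, from -1 (shut) to 1 (fully open), so that 0 is half open, set as the call begins (left out, the last holds). The fingers move at their own pace and stop on an object; "newtons" is the grip in N (left out, the last holds). Time passes only in rows, so rows that repeat a pose let the fingers close, or fill a call up. It gives the time, the measured TCP pose, the force, the opening and the grip force at its end, in the units of the state.
- get_obs(): the state, without advancing time (a new reading comes with each control period).
- snapshot(name): name is "scene" or "side" or "wrist"; returns a dict with "image" (400x640x3 uint8, blue, green, red), "K" (3x3 intrinsics, pixels), "D" ([k1, k2, p1, p2, k3] as OpenCV has them; the pictures are not rectified), "camera_from_world" (4x4, takes a point from world to camera coordinates). Camera axes: x right, y down, z forward; pixel columns grow to the right and rows downward; lengths in mm; the calibration is good to about 2 mm. A picture is of the moment at which its call begins. There is no depth.
- finish_job(): hands the job in; it is judged then, once.
The state is a dict: "time": time; "qpos": joint angles; "qd": joint speeds; "effort": joint torques, N m; "eef_pos": TCP position; "tcp_rot": TCP orientation; "force": force on the tool from outside, world axes, zero at the start; "ft_torque": the same for the moment, N m; "gripper_width": finger opening in mm; "grasp_force": force on a finger pad.
Only numpy, scipy, OpenCV 4.12 (cv2) and the standard library are available. Lean on these libraries where they do the work, as an engineer would, in place of code of your own. Each camera call takes 0.05 s, during which the arm holds its last target. There are 200 camera calls.

## Working session

There is one attempt and no reset: what is moved stays moved. The work goes in short steps, Python scripts to look and compute and a tool call to move; the robot and the scene stay as the last step left them, time stands still between calls to the robot, and variables do not carry over. Pictures are saved under pics/ and viewed, at most 10 in all, crops included, and the job is handed in when it is done.

Besides the shell and the picture viewer there is one more tool, called after "Emit:" in YAML: its name, and indented under it one key for each argument. play_rows: Moves the arm, as the interface text tells. Its arguments: {"type":"object","properties":{"moves":{"type":"array","items":{"type":"array","items":{"type":"array","items":{"type":"number"}}}},"fingers":{"type":"number"},"newtons":{"type":"number"}},"required":["moves"]}

```bash
mkdir -p pics; cat > h.py <<'E'
from bench import *
import numpy as np, cv2
def ray(s,uv):
    p=cv2.undistortPoints(np.array([[uv]],float),s["K"],np.array(s["D"],float))[0,0]
    M=np.array(s["camera_from_world"]);R=M[:3,:3];c=-R.T@M[:3,3];d=R.T@np.array([p[0],p[1],1.]);return c,d/np.linalg.norm(d)
def onz(s,uv,z):
    c,d=ray(s,uv);return c+d*(z-c[2])/d[2]
def proj(s,P):
    M=np.array(s["camera_from_world"]);r=cv2.Rodrigues(M[:3,:3])[0]
    return cv2.projectPoints(np.array(P,float).reshape(-1,1,3),r,M[:3,3],np.array(s["K"],float),np.array(s["D"],float))[0][:,0]
def tri(s1,u1,s2,u2):
    c1,d1=ray(s1,u1);c2,d2=ray(s2,u2)
    t=np.linalg.lstsq(np.c_[d1,-d2],c2-c1,rcond=None)[0];a=c1+t[0]*d1;b=c2+t[1]*d2
    return (a+b)/2,np.linalg.norm(a-b)
E
python3 - <<'E'
from h import *
import pickle
S={n:snapshot(n) for n in("scene","side","wrist")}
pickle.dump(S,open("s0.pkl","wb"))
for n in S:
    cv2.imwrite(f"pics/{n}0.png",S[n]["image"]);M=np.array(S[n]["camera_from_world"]);print(n,(-M[:3,:3].T@M[:3,3]).round(),M[2,:3].round(2),S[n]["K"][0][0])
o=get_obs();print(o["time"],o["eef_pos"],o["tcp_rot"],o["force"],o["gripper_width"])
E
```

```text
scene [1201. -480. 1363.] [-0.46  0.28 -0.85] 384.18404029921237
side [ 373. -933.  927.] [ 0.13  0.72 -0.68] 394.91859903713896
wrist [ 273. -621.  373.] [-0.28 -0.09 -0.95] 351.76025864482546
0.15 [ 201.17298389 -643.88177476  230.49973315] [-3.10424899e+00 -4.73588919e-01  4.01389525e-04] [ 0.25647917 -0.03061799  0.42675232] 85.21235096775263
```

View pics/scene0.png

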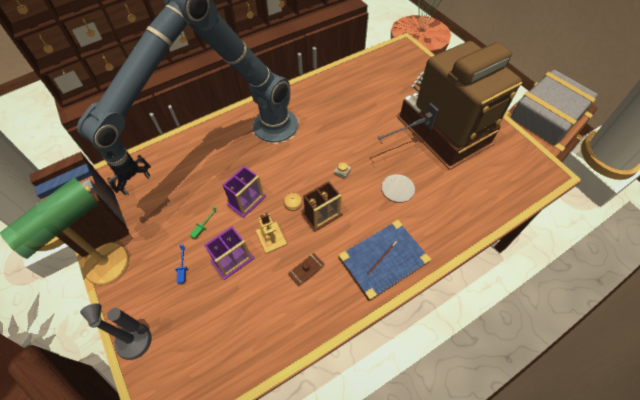

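View pics/side0.png

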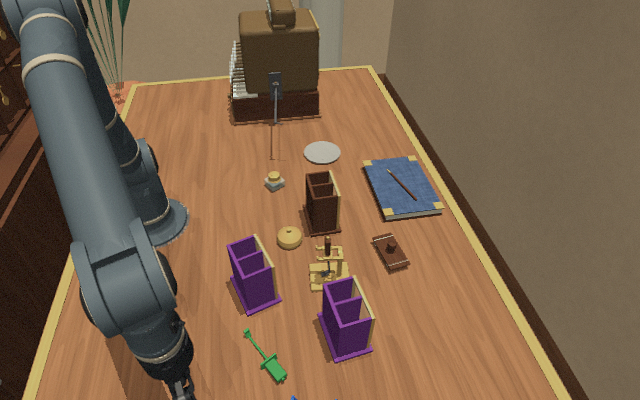

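Scene picture: the walnut well is at (322,205) and purple look-alikes are at (244,190) and (229,252). The brass stand with the wood-handled rod is at (268,232); blue and green look-alike rods lie at (181,265) and (203,222). The swing arm runs (432,118)→(380,138). In the side view the well is at (322,200), the rod at (328,245) and the arm tip near (275,122). I choose the brown well and the wooden rod in the stand, and check them in a close crop.

```bash
python3 - <<'E'
import pickle,cv2,numpy as np
S=pickle.load(open("s0.pkl","rb"))
def c(n,x,y,w,h,W,H): return cv2.resize(S[n]["image"][y:y+h,x:x+w],(W,H),interpolation=cv2.INTER_CUBIC)
a=c("scene",245,180,100,75,400,300);b=c("scene",370,100,80,60,400,300)
d=c("side",295,165,80,60*2,400*1,600)
d=c("side",290,160,80,140,343,600)
cv2.imwrite("pics/m1.png",np.hstack([np.vstack([a,b]),d]))
E
```

```text
(no output)
```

View pics/m1.png

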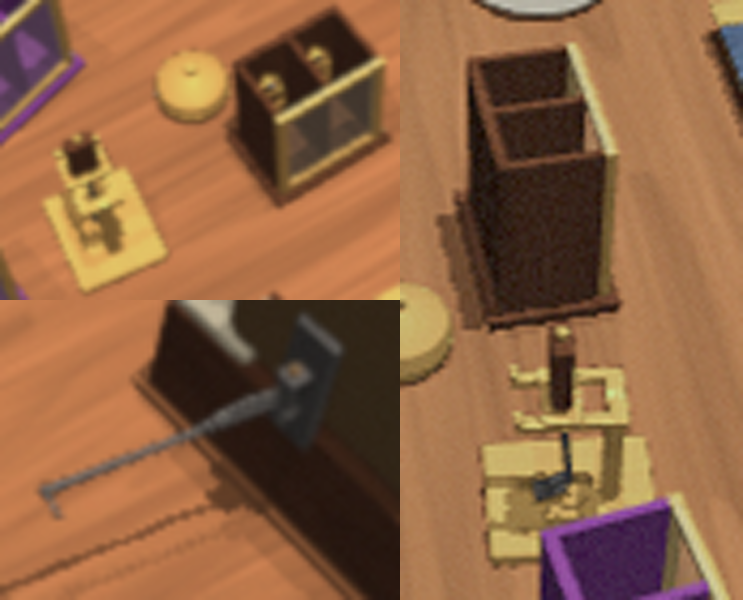

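The crop shows the brown well's rim corners, in the scene view at about (304,196), (329,182), (341,195), (316,207). The rod has a brown handle with its top at scene (264.5,215) and side (328,237). The arm end is at scene (379,138). The fobs behind the glass are too small to tell apart, so the wrist camera must decide.

```bash
python3 - <<'E'
from h import *
import pickle
S=pickle.load(open("s0.pkl","rb"));a=S["scene"];b=S["side"]
np.set_printoptions(suppress=True,precision=1)
A=[(303.75,196.25),(328.75,182.5),(340.75,195.5),(315.75,207.5)]
B=[(313.3,198),(306.3,174),(330.8,170.5),(339.7,195)]
for u,v in zip(A,B): print("rim",onz(a,u,150),onz(b,v,150),tri(a,u,b,v))
print("rod",onz(a,(264.5,215),170.5),onz(b,(327.8,237.4),170.5),tri(a,(264.5,215),b,(327.8,237.4)))
for p in [(514,372),(517,418),(605,370),(622,422)]:
    print("tine",onz(b,((p[0]-400)/4.2875+290,p[1]/4.2875+160),115))
for p in [(485,445),(640,437),(655,490)]:
    print("base",onz(b,((p[0]-400)/4.2875+290,p[1]/4.2875+160),6))
for p in [(45,203),(123,165),(167,255),(90,290)]: print("baseS",onz(a,(245+p[0]/4,180+p[1]/4),8))
for p in [(45,490),(290,375),(200,425)]: print("arm",onz(a,(370+p[0]/5,100+(p[1]-300)/5),159))
print("armside",onz(b,(275,122),159),onz(b,(277,83),159))
E
```

```text
rim [ 508.7 -133.   150. ] [ 502.9 -131.8  150. ] (array([ 504.7, -130.3,  146.3]), np.float64(4.215578246622306))
rim [505.8 -20.2 150. ] [499.1 -24.1 150. ] (array([500.8, -16.7, 142.7]), np.float64(1.8600903306329903))
rim [579.5 -13.9 150. ] [575.9 -20.1 150. ] (array([577.1, -12.2, 144. ]), np.float64(1.4965232364458716))
rim [ 574.3 -120.5  150. ] [ 579.7 -132.1  150. ] (array([ 577.8, -124. ,  148. ]), np.float64(10.48880472758746))
rod [ 514.1 -298.3  170.5] [ 512.1 -299.9  170.5] (array([ 512.6, -297.9,  168. ]), np.float64(0.19542771600463427))
tine [ 487.1 -280.2  115. ]
tine [ 482.9 -315.4  115. ]
tine [ 542.5 -288.   115. ]
tine [ 544.3 -328.8  115. ]
base [ 472.7 -251.1    6. ]
base [ 576.5 -262.1    6. ]
base [ 576.7 -305.8    6. ]
baseS [ 467.1 -334.8    8. ]
baseS [ 470.4 -248.4    8. ]
baseS [ 580.9 -259.5    8. ]
baseS [ 574.  -340.5    8. ]
arm [433.6 271.1 159. ]
arm [440.5 529.9 159. ]
arm [444.9 426.  159. ]
armside [431.  265.6 159. ] [465.6 556.4 159. ]
```

Emit:
play_rows:
  moves:
    - [[0.04,-0.018,-0.005],[0.08,-0.036,-0.01],[0.12,-0.054,-0.015],[0.16,-0.072,-0.02],[0.2,-0.09,-0.02],[0.24,-0.108,-0.02],[0.28,-0.126,-0.02],[0.32,-0.144,-0.02],[0.365,-0.163,-0.02],[0.365,-0.163,-0.02]]

```text
schema error: expected 4 numbers
```

Emit:
play_rows:
  moves:
    - [[0.04,-0.018,-0.005,0],[0.08,-0.036,-0.01,0],[0.12,-0.054,-0.015,0],[0.16,-0.072,-0.02,0],[0.2,-0.09,-0.02,0],[0.24,-0.108,-0.02,0],[0.28,-0.126,-0.02,0],[0.32,-0.144,-0.02,0],[0.365,-0.163,-0.02,0],[0.365,-0.163,-0.02,0]]

```text
time: 1.15
eef_pos: [507.6, -371.8, 251.1]
tcp_rot: [-3.099, -0.494, -0.007]
force: [1.2, 0.3, -0.7]
gripper_width: 85.5
grasp_force: 0.0
```

```bash
python3 - <<'E'
from h import *
import pickle
s=snapshot("wrist");pickle.dump(s,open("w1.pkl","wb"));print(proj(s,[[513,-299,170],[540,-76,150]]))
E
```

```text
[[220.94320325 164.02349896]
 [-58.90326296  29.7381543 ]]
```

Emit:
play_rows:
  moves:
    - [[0.03,-0.02,0,0],[0.06,-0.04,0,0],[0.09,-0.06,0,0],[0.12,-0.08,0,0],[0.15,-0.1,0,0],[0.18,-0.12,0,0],[0.2,-0.13,0.02,0],[0.2,-0.13,0.02,0],[0.2,-0.13,0.02,0],[0.2,-0.13,0.02,0]]

```text
time: 2.2
eef_pos: [652.4, -198.9, 231.7]
tcp_rot: [3.105, 0.468, -0.001]
force: [0.1, -0.1, 0.3]
gripper_width: 85.0
grasp_force: 0.0
```

```bash
python3 - <<'E'
from h import *
import pickle
s=snapshot("wrist");pickle.dump(s,open("w2.pkl","wb"));w=pickle.load(open("w1.pkl","rb"))
print(proj(s,[[540,-76,150]]))
cv2.imwrite("pics/m2.png",np.vstack([cv2.resize(x["image"],(480,300),interpolation=cv2.INTER_AREA) for x in (w,s)]))
cv2.imwrite("pics/w2.png",s["image"]);cv2.imwrite("pics/w1.png",w["image"])
E
```

```text
[[123.72673783 292.83934225]]
```

View pics/m2.png

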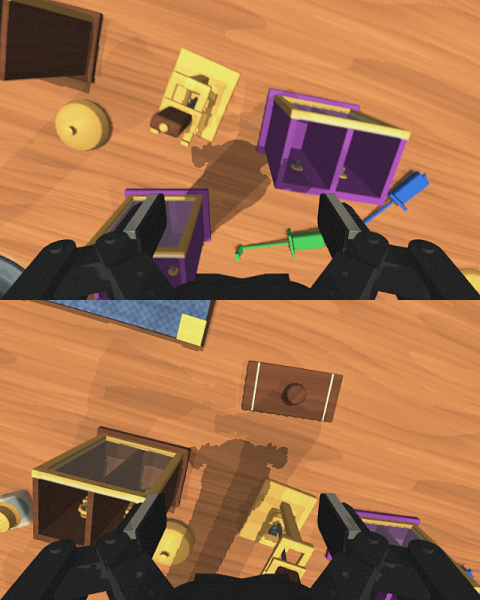

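The first wrist view shows the rod handle at about (228,165) in full-resolution pixels. The second shows the walnut well at about (150,250), with ring tops and fobs through the glass. I enlarge both.

```bash
python3 - <<'E'
import cv2,numpy as np
a=cv2.imread("pics/w2.png")[165:345,35:265];b=cv2.imread("pics/w1.png")[60:205,185:330]
a=cv2.convertScaleAbs(cv2.resize(a,(460*1,360),interpolation=cv2.INTER_CUBIC),alpha=1.5,beta=15)
b=cv2.resize(b,(340,340),interpolation=cv2.INTER_CUBIC)
o=np.zeros((360,800,3),np.uint8);o[:,:460]=a;o[:340,460:]=b
cv2.imwrite("pics/m3.png",o)
E
```

```text
(no output)
```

View pics/m3.png

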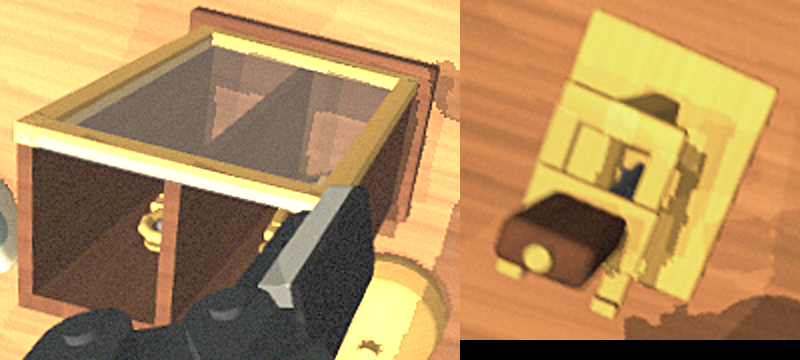

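```bash
python3 - <<'E'
from h import *
import pickle
np.set_printoptions(suppress=True,precision=1)
s=pickle.load(open("w2.pkl","rb"));w=pickle.load(open("w1.pkl","rb"))
f=lambda x,y:(35+x/2,165+y/2)
g=lambda x,y:(185+(x-460)/340*145,60+y/340*145)
for n,p in dict(glassL=(18,122),backL=(22,305),partback=(158,325),partfront=(175,180),).items(): print(n,onz(s,f(*p),150))
for z in (92,73,50,16):
  for y in (-48,-104): print(z,y,[( (u-35)*2,(v-165)*2) for u,v in proj(s,[[516,y,z]])])
for n,p,z in [("top",(500,230),170.5),("top",(600,255),170.5),("top",(595,285),170.5),("top",(497,252),170.5),("knob",(538,258),175),("base",(598,10),8),("base",(775,90),8),("base",(690,300),8),("tineend",(600,305),118),("bar",(575,82),112),("bar",(688,130),112)]: print(n,onz(w,g(*p),z))
E
```

```text
glassL [576.6 -11.7 150. ]
backL [495.5 -16.1 150. ]
partback [505.2 -71.8 150. ]
partfront [571.8 -71.5 150. ]
92 -48 [(np.float64(178.11648616929477), np.float64(212.51164255274682))]
92 -104 [(np.float64(295.33995483540116), np.float64(245.39424158482302))]
73 -48 [(np.float64(198.32821521356937), np.float64(193.18266171743676))]
73 -104 [(np.float64(309.59997796787644), np.float64(224.42850967948175))]
50 -48 [(np.float64(220.29178334052978), np.float64(172.242331619577))]
50 -104 [(np.float64(325.07393678007304), np.float64(201.72590444029538))]
16 -48 [(np.float64(248.56090547577122), np.float64(145.3841235164508))]
16 -104 [(np.float64(344.9635447552189), np.float64(172.6159128193226))]
top [ 513.2 -286.3  170.5]
top [ 514.9 -314.8  170.5]
top [ 506.1 -315.6  170.5]
top [ 506.8 -286.9  170.5]
knob [ 510.1 -299.4  175. ]
base [ 576.6 -261.2    8. ]
base [ 567.7 -347.     8. ]
base [ 460.6 -338.1    8. ]
tineend [ 482.6 -311.4  118. ]
bar [ 552.8 -283.2  112. ]
bar [ 549.2 -323.5  112. ]
```

Emit:
play_rows:
  moves:
    - [[0.012,-0.03,0.01,0],[0.025,-0.06,0.02,0],[0.04,-0.09,0.03,0],[0.052,-0.12,0.04,0],[0.065,-0.142,0.05,0],[0.065,-0.142,0.058,0],[0.065,-0.142,0.058,0],[0.065,-0.142,0.058,0],[0.065,-0.142,0.058,0],[0.065,-0.142,0.058,0]]

```text
time: 3.25
eef_pos: [673.2, -42.9, 174.0]
tcp_rot: [3.105, 0.47, 0.002]
force: [-0.1, 0.8, 0.1]
gripper_width: 85.6
grasp_force: 0.0
```

```bash
python3 - <<'E'
from h import *
import pickle
s=snapshot("wrist");pickle.dump(s,open("w3.pkl","wb"))
p=proj(s,[[516,-48,92],[516,-48,16],[516,-104,92],[516,-104,16]]);print(p)
c=p.mean(0).astype(int);x0=max(0,c[0]-120);y0=max(0,min(400-170,c[1]-100));print(x0,y0)
cv2.imwrite("pics/m4.png",cv2.convertScaleAbs(cv2.resize(s["image"][y0:y0+170,x0:x0+240],(800,567),interpolation=cv2.INTER_CUBIC),alpha=1.4,beta=10))
E
```

```text
[[272.62156267 379.09499619]
 [282.32063701 320.968462  ]
 [337.69788386 394.49391234]
 [334.684159   334.39140864]]
186 230
```

View pics/m4.png

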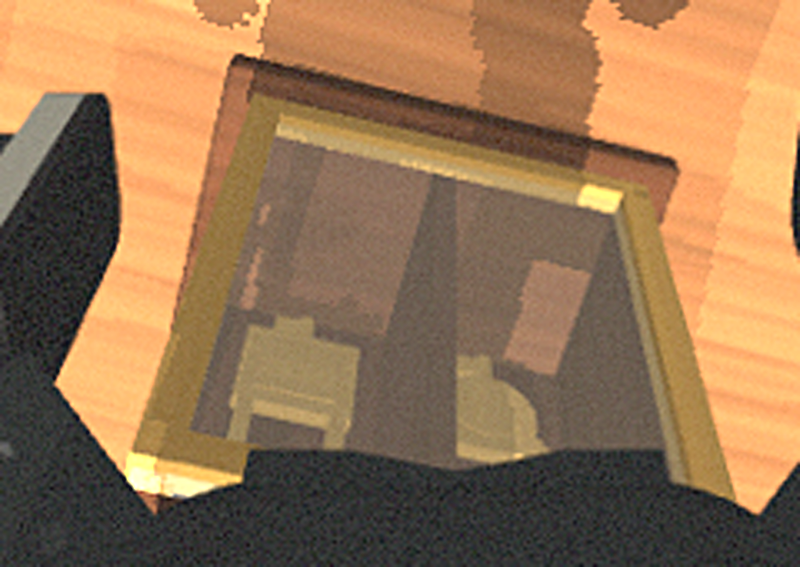

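The left bay (world +y) holds the square fob, at (300,380) in the crop. The right bay (y=-28 in the well frame) holds the rounded teardrop, at (495,410). I go for the rod.

Emit:
play_rows:
  moves:
    - [[0,0,-0.03,-0.12],[-0.02,0.017,-0.056,-0.24],[-0.055,0.047,-0.056,-0.36],[-0.09,0.077,-0.056,-0.48],[-0.125,0.107,-0.056,-0.6],[-0.16,0.137,-0.056,-0.72],[-0.195,0.167,-0.056,-0.84],[-0.231,0.198,-0.056,-0.96],[-0.231,0.198,-0.056,-1.08],[-0.231,0.198,-0.056,-1.18]]

```text
time: 4.3
eef_pos: [510.0, -301.9, 229.6]
tcp_rot: [2.317, 2.12, -0.001]
force: [-0.4, 0.3, -0.4]
gripper_width: 85.5
grasp_force: 0.0
```

```bash
python3 - <<'E'
from h import *
import pickle
s=snapshot("wrist");pickle.dump(s,open("w4.pkl","wb"))
cv2.imwrite("pics/w4.png",s["image"]);o=get_obs();print(o["eef_pos"],o["tcp_rot"],o["qpos"])
from scipy.spatial.transform import Rotation as R
print(R.from_rotvec(o["tcp_rot"]).as_matrix().round(3))
E
```

```text
[ 510.6836318  -300.62736652  229.66520087] [2.31273535e+00 2.12529459e+00 9.51897053e-05] [ 0.80909464  0.37359489 -0.4543291   1.71888044  0.18186577  1.09028758
  0.21320359]
[[ 0.084  0.996  0.   ]
 [ 0.996 -0.084 -0.   ]
 [-0.     0.001 -1.   ]]
```

View pics/w4.png

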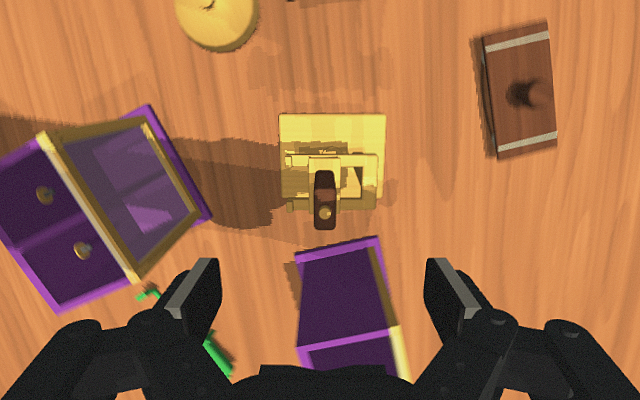

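The handle is centred at (325,198) between the fingers and the stand is square to the picture. I descend and grip.

Emit:
play_rows:
  moves:
    - [[0,0,0.02,0],[0,0,0.04,0],[0,0,0.06,0],[0,0,0.075,0],[0,0,0.09,0],[0,0,0.1,0],[0,0,0.105,0],[0,0,0.105,0],[0,0,0.105,0],[0,0,0.105,0]]

```text
time: 5.35
eef_pos: [512.0, -299.3, 125.1]
tcp_rot: [2.316, 2.121, 0.001]
force: [-0.3, -0.1, -1.0]
gripper_width: 85.8
grasp_force: 0.0
```

Emit:
play_rows:
  moves:
    - [[0,0,0,0],[0,0,0,0],[0,0,0,0],[0,0,0,0],[0,0,0,0],[0,0,0,0],[0,0,0,0],[0,0,0,0],[0,0,0,0],[0,0,0,0]]
  fingers: -1
  newtons: 60

```text
time: 6.35
eef_pos: [511.6, -299.1, 124.5]
tcp_rot: [2.317, 2.121, 0.0]
force: [0.4, -0.4, 1.4]
gripper_width: 13.4
grasp_force: 58.7
```

```bash
python3 - <<'E'
from h import *
o=get_obs();print(o["eef_pos"],o["tcp_rot"],o["gripper_width"],o["grasp_force"],o["force"],o["ft_torque"])
E
```

```text
[ 511.61473808 -299.14184694  124.45766445] [2.31675991e+00 2.12135414e+00 1.22527012e-04] 13.43584228150819 58.72783362865448 [ 0.37622137 -0.39483987  1.35789525] [-0.03125185  0.02331298 -0.00857109]
```

Emit:
play_rows:
  moves:
    - [[0,0,-0.015,0],[0,0,-0.04,0],[0,0,-0.07,0],[0,0,-0.1,0],[0,0,-0.13,0],[0.03,0.007,-0.15,0],[0.06,0.014,-0.165,0],[0.09,0.022,-0.165,0],[0.112,0.028,-0.165,0],[0.112,0.028,-0.165,0]]

```text
time: 7.35
eef_pos: [550.3, -185.1, 290.5]
tcp_rot: [-2.309, -2.13, -0.004]
force: [-0.2, 0.7, -1.5]
gripper_width: 13.4
grasp_force: 58.5
```

```bash
python3 - <<'E'
from h import *
import pickle
np.set_printoptions(suppress=True,precision=1)
w=pickle.load(open("w3.pkl","rb"));f=lambda x,y:(186+x*.3,230+y*.3)
for p in [(235,60),(678,160)]: print("plinth",onz(w,f(*p),8))
o=get_obs();print(o["eef_pos"],o["tcp_rot"],o["force"],o["gripper_width"])
s=snapshot("wrist");pickle.dump(s,open("w5.pkl","wb"));print(proj(s,[[540,-75,150],[550,-190,187]]))
cv2.imwrite("pics/w5.png",s["image"])
cv2.imwrite("pics/m5.png",cv2.resize(s["image"][0:300,120:520],(800,600),interpolation=cv2.INTER_CUBIC))
E
```

```text
plinth [583.7  -3.    8. ]
plinth [ 590.8 -137.6    8. ]
[ 550.3 -185.1  290.5] [-2.3 -2.1 -0. ] [-0.2  0.7 -1.5] 13.35273241976174
[[297.5  43. ]
 [323.2 202.1]]
```

View pics/m5.png

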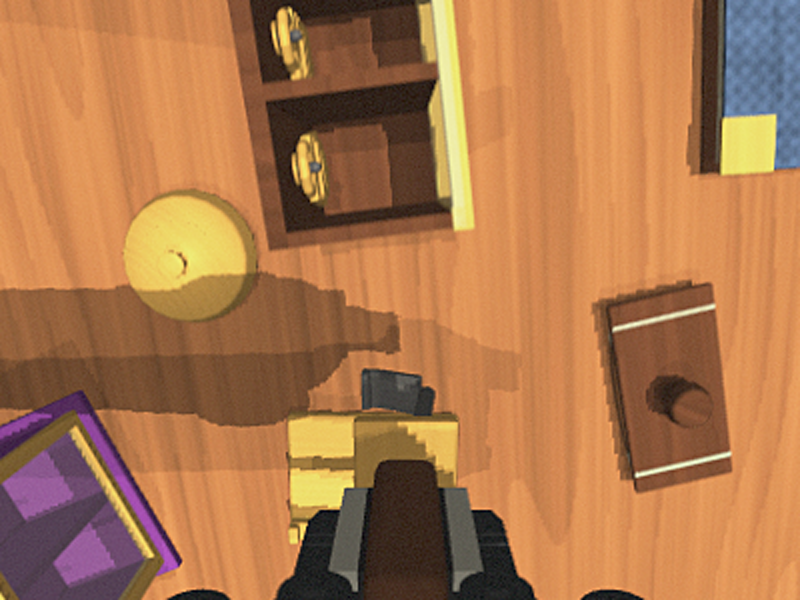

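```bash
cat > m5.py <<'E'
from h import *
import pickle
np.set_printoptions(suppress=True,precision=1)
s=pickle.load(open("w5.pkl","rb"));f=lambda x,y:(120+x/2,y/2)
for n,p,z in [("backR out",(272,248),150),("glassR out",(473,228),150),("inR back",(287,232),150),("inR glass",(453,210),150),("part near back",(272,101),150),("part far back",(263,82),150),("part near glass",(438,80),150),("part far glass",(437,64),150),("ringtop near",(315,203),92),("ringtop far",(304,133),92),("ring centre",(311,167),100),("peg lip",(317,166),101),
 ("lip+y",(364,371),191.5),("lip-y",(361,401),191.5),("shank",(425,400),195),("handle topL",(376,468),336),("handle topR",(434,468),336)]: print(n,onz(s,f(*p),z))
E
python3 m5.py
```

```text
backR out [ 501.  -132.5  150. ]
glassR out [ 581.3 -131.2  150. ]
inR back [ 507.8 -126.7  150. ]
inR glass [ 573.8 -123.7  150. ]
part near back [508.1 -77.6 150. ]
part far back [505.6 -70.5 150. ]
part near glass [571.3 -75.4 150. ]
part far glass [571.3 -69.8 150. ]
ringtop near [ 512.9 -118.1   92. ]
ringtop far [511.4 -86.4  92. ]
ring centre [ 513.9 -101.8  100. ]
peg lip [ 516.8 -101.7  101. ]
lip+y [ 536.  -174.9  191.5]
lip-y [ 533.8 -186.   191.5]
shank [ 556.9 -186.3  195. ]
handle topL [ 548.  -150.8  336. ]
handle topR [ 556.7 -151.5  336. ]
```

Emit:
play_rows:
  moves:
    - [[0.01,-0.001,0,-0.02],[0.025,-0.002,0,-0.04],[0.04,-0.003,0,-0.06],[0.055,-0.004,0,-0.08],[0.07,-0.005,0,-0.1],[0.081,-0.0065,0,-0.115],[0.081,-0.0065,0,-0.115],[0.081,-0.0065,0.03,-0.115],[0.081,-0.0065,0.03,-0.115],[0.081,-0.0065,0.03,-0.115]]

```text
time: 8.4
eef_pos: [549.6, -109.4, 259.2]
tcp_rot: [-2.192, -2.25, 0.001]
force: [0.8, 0.6, -0.3]
gripper_width: 13.6
grasp_force: 58.5
```

```bash
python3 - <<'E'
from h import *
import pickle
s=snapshot("wrist");pickle.dump(s,open("w6.pkl","wb"));q=snapshot("side");pickle.dump(q,open("q6.pkl","wb"))
o=get_obs();print(o["eef_pos"],o["tcp_rot"],o["force"],o["ft_torque"])
p=o["eef_pos"];h=[p[0]-14,p[1],p[2]-101];u=proj(s,[h])[0];v=proj(q,[h])[0];print(u,v)
a=cv2.resize(s["image"][110:290,220:420],(500,450),interpolation=cv2.INTER_CUBIC)
x,y=int(v[0])-30,int(v[1])-50;b=cv2.resize(q["image"][y:y+90,x:x+60],(300,450),interpolation=cv2.INTER_CUBIC);print(x,y)
cv2.imwrite("pics/m6.png",np.hstack([a,b]))
E
```

```text
[ 550.56400042 -109.1489494   260.41116479] [2.19095233e+00 2.24943866e+00 1.42131670e-03] [ 0.05314011  0.12616038 -0.52732395] [ 0.01843319  0.04057883 -0.02753693]
[305.3455832  196.28020054] [323.53001825 188.94167167]
293 138
```

View pics/m6.png

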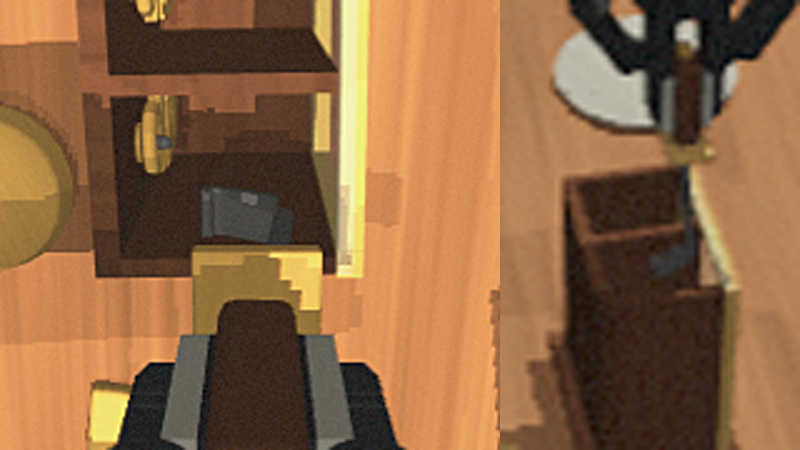

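```bash
python3 - <<'E'
from h import *
import pickle
np.set_printoptions(suppress=True,precision=1)
s=pickle.load(open("w6.pkl","rb"));q=pickle.load(open("q6.pkl","rb"));f=lambda x,y:(220+x/2.5,110+y/2.5);g=lambda x,y:(293+(x-500)/5,138+y/5)
for n,p,z in [("out back near",(97,277),150),("out glass near",(363,275),150),("in back near",(120,262),150),("part near back",(108,96),150),("part far back",(106,74),150),("part near glass",(318,94),150),("part near glass",(312,94),150),("ring near",(153,172),92),("peg end",(163,142),101),
 ("lip+y",(202,187),160),("lip-y",(203,237),160),("strap+y end",(275,193),160),("strap-y end",(270,243),160)]: print(n,onz(s,f(*p),z))
for n,p,z in [("lip",(650,265),160),("backL",(565,180),150),("backR",(575,320),150),("glassR",(737,290),150)]: print("side",n,onz(q,g(*p),z))
print(tri(s,f(202,212),q,g(650,265)))
E
```

```text
out back near [ 500.5 -132.8  150. ]
out glass near [ 582.3 -130.   150. ]
in back near [ 507.7 -127.7  150. ]
part near back [505.3 -76.6 150. ]
part far back [504.8 -70.3 150. ]
part near glass [565.9 -74.5 150. ]
part near glass [564.2 -74.6 150. ]
ring near [ 511.4 -114.2   92. ]
peg end [ 516.  -100.9  101. ]
lip+y [ 533.2 -100.5  160. ]
lip-y [ 533.6 -115.5  160. ]
strap+y end [ 554.2 -101.7  160. ]
strap-y end [ 553.2 -116.9  160. ]
side lip [ 533.4 -118.1  160. ]
side backL [498.2 -24.  150. ]
side backR [ 485.6 -145.4  150. ]
side glassR [ 580.7 -136.5  150. ]
(array([ 533.9, -110.3,  152.9]), np.float64(1.9982134618150413))
```

The hook hangs over the right bay, lip outer face at x≈533 and y≈-108. The bay centre is y≈-101.5, yaw 2° and the board face x≈506.6. I shift by 7.6 mm and go down.

Emit:
play_rows:
  moves:
    - [[0.004,0,0,-0.005],[0.0076,0,0,-0.009],[0.0076,0,0.01,-0.009],[0.0076,0,0.025,-0.009],[0.0076,0,0.04,-0.009],[0.0076,0,0.055,-0.009],[0.0076,0,0.07,-0.009],[0.0076,0,0.082,-0.009],[0.0076,0,0.092,-0.009],[0.0076,0,0.092,-0.009]]

```text
time: 9.5
eef_pos: [548.8, -101.1, 165.6]
tcp_rot: [-2.179, -2.259, 0.002]
force: [-0.4, -1.1, -1.5]
gripper_width: 13.1
grasp_force: 58.7
```

Emit:
play_rows:
  moves:
    - [[0,0,0,0],[0,0,0,0],[0,0,0,0],[0,0,0,0],[0,0,0,0],[0,0,0,0],[0,0,0,0],[0,0,0,0],[0,0,0,0],[0,0,0,0]]

```text
time: 10.5
eef_pos: [549.7, -101.1, 167.3]
tcp_rot: [2.181, 2.261, 0.0]
force: [-0.8, -0.7, -1.9]
gripper_width: 13.4
grasp_force: 58.7
```

```bash
python3 - <<'E'
from h import *
import pickle
s=snapshot("wrist");pickle.dump(s,open("w7.pkl","wb"));cv2.imwrite("pics/w7.png",s["image"])
for i in range(3):
  o=get_obs();print(o["eef_pos"],o["tcp_rot"],o["force"],o["ft_torque"]); snapshot("side")
E
```

```text
[ 549.643163   -101.14665173  167.27919026] [-2.18113034e+00 -2.26101749e+00  8.26308687e-05] [-0.26696466 -0.4156078  -1.88167632] [0.03911361 0.0287514  0.01358338]
[ 549.67816983 -101.14605808  167.30502234] [ 2.18107374e+00  2.26101224e+00 -1.80381454e-05] [-0.23889263  0.56590518 -1.47119748] [0.02341962 0.02852154 0.01853903]
[ 549.67777429 -101.14691444  167.31480363] [2.18103853e+00 2.26102207e+00 3.55082843e-06] [ 0.05301995  0.59226263 -0.6774637 ] [ 0.06245312 -0.03478212 -0.05329244]
```

Emit:
play_rows:
  moves:
    - [[0,-0.003,0,0],[0,-0.006,0,0],[0,-0.009,0,0],[0,-0.012,0,0],[0,-0.014,0,0],[0,-0.016,0,0],[0,-0.018,0,0],[0,-0.02,0,0],[0,-0.02,0,0],[0,-0.02,0,0]]

```text
time: 11.7
eef_pos: [529.7, -101.9, 167.3]
tcp_rot: [2.181, 2.261, 0.0]
force: [0.1, -0.7, -1.4]
gripper_width: 13.1
grasp_force: 58.7
```

```bash
python3 - <<'E'
from h import *
import pickle
s=snapshot("wrist");cv2.imwrite("pics/w8.png",s["image"]);q=snapshot("scene");pickle.dump((s,q),open("w8.pkl","wb"))
F=[]
for i in range(6):
  o=get_obs();F.append(np.r_[o["force"],o["ft_torque"],o["eef_pos"]]); snapshot("side")
print(np.mean(F,0).round(3))
a=cv2.resize(s["image"][110:290,220:420],(500,450),interpolation=cv2.INTER_CUBIC)
b=cv2.resize(q["image"][165:225,300:350],(300,360),interpolation=cv2.INTER_CUBIC)
cv2.imwrite("pics/m8.png",np.hstack([a,np.vstack([b,np.zeros((90,300,3),np.uint8)])]))
E
```

```text
[-3.07000e-01  3.79000e-01 -1.05000e+00  4.00000e-03  1.00000e-03
 -4.00000e-03  5.29788e+02 -1.01824e+02  1.67321e+02]
```

View pics/m8.png

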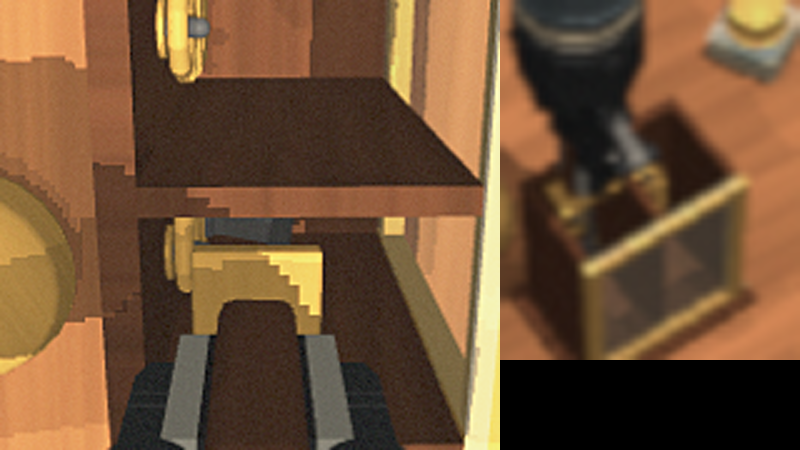

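I take no more pictures to view (10 used). Now the feel search for the board.

```bash
cat > feel.py <<'E'
from h import *
F=[]
for i in range(8):
  o=get_obs();F.append(np.r_[o["force"],o["ft_torque"]*100,o["eef_pos"],o["gripper_width"]]); snapshot("side")
np.set_printoptions(suppress=True,precision=2);print(np.mean(F,0),np.array(o["tcp_rot"]))
E
```

Emit:
play_rows:
  moves:
    - [[0,-0.001,0,0],[0,-0.001,0,0],[0,-0.002,0,0],[0,-0.002,0,0],[0,-0.003,0,0],[0,-0.003,0,0],[0,-0.004,0,0],[0,-0.004,0,0],[0,-0.004,0,0],[0,-0.004,0,0]]

```text
time: 13.1
eef_pos: [525.7, -102.0, 167.4]
tcp_rot: [2.181, 2.261, 0.0]
force: [-0.5, -0.3, -2.1]
gripper_width: 13.2
grasp_force: 58.7
```

```bash
python3 feel.py
```

```text
[   0.21   -0.08   -0.95   -0.22    0.91    1.36  525.72 -101.99  167.32
   13.27] [2.18 2.26 0.  ]
```

Emit:
play_rows:
  moves:
    - [[0,-0.0005,0,0],[0,-0.0005,0,0],[0,-0.001,0,0],[0,-0.001,0,0],[0,-0.0015,0,0],[0,-0.0015,0,0],[0,-0.0015,0,0],[0,-0.0015,0,0],[0,-0.0015,0,0],[0,-0.0015,0,0]]

```text
time: 14.5
eef_pos: [524.2, -102.1, 167.3]
tcp_rot: [2.181, 2.261, 0.0]
force: [-0.6, -0.6, -1.1]
gripper_width: 13.1
grasp_force: 58.7
```

```bash
python3 feel.py
```

```text
[  -0.16   -0.25   -0.95    0.37    0.67   -0.12  524.19 -102.06  167.32
   13.31] [ 2.18  2.26 -0.  ]
```

Emit:
play_rows:
  moves:
    - [[0,-0.0005,0,0],[0,-0.0005,0,0],[0,-0.001,0,0],[0,-0.001,0,0],[0,-0.001,0,0],[0,-0.001,0,0],[0,-0.001,0,0],[0,-0.001,0,0],[0,-0.001,0,0],[0,-0.001,0,0]]

```text
time: 15.9
eef_pos: [523.2, -102.1, 167.3]
tcp_rot: [2.181, 2.261, -0.0]
force: [-0.2, 0.5, -1.4]
gripper_width: 13.3
grasp_force: 58.8
```

```bash
python3 feel.py
```

```text
[  -0.26   -0.22   -1.41    1.42    0.02    0.43  523.19 -102.09  167.32
   13.4 ] [2.18 2.26 0.  ]
```

Emit:
play_rows:
  moves:
    - [[0,-0.0005,0,0],[0,-0.0005,0,0],[0,-0.001,0,0],[0,-0.001,0,0],[0,-0.001,0,0],[0,-0.001,0,0],[0,-0.001,0,0],[0,-0.001,0,0],[0,-0.001,0,0],[0,-0.001,0,0]]

```text
time: 17.3
eef_pos: [522.6, -102.1, 167.5]
tcp_rot: [2.181, 2.261, 0.001]
force: [3.1, 0.4, -1.7]
gripper_width: 13.6
grasp_force: 58.7
```

```bash
python3 feel.py
```

```text
[   3.1     0.35   -1.01    8.43  -94.44    0.46  522.56 -102.08  167.5
   13.45] [2.18 2.26 0.  ]
```

Emit:
play_rows:
  moves:
    - [[0,-0.0005,0,0],[0,-0.0005,0,0],[0,-0.001,0,0],[0,-0.001,0,0],[0,-0.001,0,0],[0,-0.001,0,0],[0,-0.001,0,0],[0,-0.001,0,0],[0,-0.001,0,0],[0,-0.001,0,0]]

```text
time: 18.7
eef_pos: [522.1, -102.1, 167.6]
tcp_rot: [2.18, 2.26, 0.003]
force: [5.0, 0.1, -1.5]
gripper_width: 13.6
grasp_force: 58.6
```

```bash
python3 feel.py
```

```text
[   5.35    0.15   -1.65   11.74 -166.95    0.94  522.07 -102.09  167.6
   13.26] [2.18 2.26 0.  ]
```

Contact with the board: no force at 523.2, 3.1 N one millimetre further. I back off to about 0.5 mm from touching and raise.

Emit:
play_rows:
  moves:
    - [[0,0.001,0,0],[0,0.0025,0,0],[0,0.0025,0,0],[0,0.0025,-0.001,0],[0,0.0025,-0.002,0],[0,0.0025,-0.003,0],[0,0.0025,-0.004,0],[0,0.0025,-0.005,0],[0,0.0025,-0.005,0],[0,0.0025,-0.005,0]]

```text
time: 20.1
eef_pos: [523.2, -102.1, 172.2]
tcp_rot: [-2.181, -2.261, 0.001]
force: [0.0, -0.4, -1.3]
gripper_width: 13.5
grasp_force: 59.0
```

```bash
cat >> feel.py <<'E'
import pickle,sys
s=snapshot("wrist");cv2.imwrite("pics/f_%s.png"%sys.argv[1],s["image"])
E
python3 feel.py r5
```

```text
[   0.02   -0.06   -1.56    0.88   -2.85   -1.54  523.25 -102.11  172.16
   13.42] [-2.18 -2.26  0.  ]
```

Emit:
play_rows:
  moves:
    - [[0,0,-0.001,0],[0,0,-0.002,0],[0,0,-0.003,0],[0,0,-0.004,0],[0,0,-0.005,0],[0,0,-0.006,0],[0,0,-0.006,0],[0,0,-0.006,0],[0,0,-0.006,0],[0,0,-0.006,0]]

```text
time: 21.55
eef_pos: [523.6, -102.1, 178.2]
tcp_rot: [-2.181, -2.261, 0.0]
force: [-0.0, 0.5, -2.1]
gripper_width: 13.1
grasp_force: 58.9
```

```bash
python3 feel.py r11; python3 - <<'E'
import cv2,numpy as np
from h import *
a=cv2.imread("pics/f_r5.png").astype(int);b=cv2.imread("pics/f_r11.png").astype(int)
print(np.abs(a-b)[190:240,280:310].mean())
E
```

```text
[  -0.19    0.22   -2.41   -0.49   -0.47   -0.61  523.67 -102.07  178.28
   13.29] [ 2.18  2.26 -0.  ]
8.831333333333333
```

```bash
python3 - <<'E'
from h import *
s=snapshot("wrist");P=[[511,-112,z] for z in (88,)]
u1=proj(s,P)[0];M=np.array(s["camera_from_world"]).copy();t=dict(s);M2=M.copy();M2[:3,3]+=M[:3,:3]@np.array([0.,0,6.1]);t["camera_from_world"]=M2
M3=M.copy();M3[:3,3]+=M[:3,:3]@np.array([0.4,0,6.1]);t3=dict(s);t3["camera_from_world"]=M3
print(u1,proj(t,P)[0],proj(t3,P)[0])
a=cv2.imread("pics/f_r5.png");b=cv2.imread("pics/f_r11.png")
def track(a,b,x0,x1,y0,y1):
    T=a[y0:y1,x0:x1];r=cv2.matchTemplate(b[y0-8:y1+8,x0-8:x1+8],T,cv2.TM_CCOEFF_NORMED);_,v,_,l=cv2.minMaxLoc(r)
    x,y=l
    def sp(m,c,p): return c+(m-p)/(2*(m+p-2*r[y,x])) if (m+p-2*r[y,x]) else c
    dx=sp(r[y,x-1],x,r[y,x+1]) if 0<x<16 else x; dy=sp(r[y-1,x],y,r[y+1,x]) if 0<y<16 else y
    return dx-8,dy-8,v
hsv=cv2.cvtColor(a,cv2.COLOR_BGR2HSV);m=cv2.inRange(hsv,(15,80,90),(40,255,255));m2=cv2.inRange(cv2.cvtColor(b,cv2.COLOR_BGR2HSV),(15,80,90),(40,255,255))
for k in (m,m2):
    sub=k[150:270,255:300];ys,xs=np.where(sub>0);n,l,st,c=cv2.connectedComponentsWithStats(sub)
    print([(x[0]+255,x[1]+150,x[2],x[3],x[4]) for x in st[1:] if x[4]>15])
for w in [(284,298,205,230),(282,296,200,232)]: print(track(a,b,*w))
print(track(a,b,270,290,240,275), "board")
E
```

```text
[304.74506137 213.88295143] [304.32393207 216.94663155] [304.90357387 216.96610351]
[(np.int32(296), np.int32(198), np.int32(4), np.int32(46), np.int32(147)), (np.int32(255), np.int32(205), np.int32(4), np.int32(29), np.int32(74))]
[(np.int32(296), np.int32(191), np.int32(4), np.int32(53), np.int32(159)), (np.int32(255), np.int32(201), np.int32(4), np.int32(32), np.int32(96))]
(np.float32(0.2411375), np.float32(-0.5763879), 0.9445818662643433)
(np.float32(0.03998089), np.float32(-4.1124516), 0.8874942660331726)
(np.float32(0.93108463), np.float32(-2.8514752), 0.940251886844635) board
```

Emit:
play_rows:
  moves:
    - [[0,0,-0.001,0],[0,0,-0.002,0],[0,0,-0.003,0],[0,0,-0.0037,0],[0,0,-0.0037,0],[0,0,-0.0037,0],[0,0,-0.0037,0],[0,0.001,-0.0037,0],[0,0.002,-0.0037,0],[0,0.003,-0.0037,0]]

```text
time: 23.05
eef_pos: [526.8, -102.0, 182.0]
tcp_rot: [2.181, 2.261, 0.0]
force: [1.3, 0.7, -2.8]
gripper_width: 13.2
grasp_force: 58.8
```

Emit:
play_rows:
  moves:
    - [[0,0.002,0,0],[0,0.004,0,0],[0,0.006,0,0],[0,0.008,0,0],[0,0.01,0,0],[0,0.012,0,0],[0,0.014,0,0],[0,0.016,0,0],[0,0.0175,0,0],[0,0.018,0,0]]

```text
time: 24.05
eef_pos: [544.8, -101.3, 182.0]
tcp_rot: [2.181, 2.261, 0.0]
force: [0.7, -1.2, -2.8]
gripper_width: 13.4
grasp_force: 58.8
```

```bash
python3 feel.py c20
```

```text
[  -0.03   -0.03   -2.65   -1.21   -1.65    1.64  544.67 -101.31  182.01
   13.5 ] [ 2.18  2.26 -0.  ]
```

Emit:
play_rows:
  moves:
    - [[0,0,-0.001,0],[0,0,-0.003,0],[0,0,-0.006,0],[0,0,-0.01,0],[0,0,-0.015,0],[0,0,-0.02,0],[0,0,-0.025,0],[0,0,-0.03,0],[0,0,-0.034,0],[0,0,-0.036,0]]

```text
time: 25.5
eef_pos: [544.9, -101.3, 218.6]
tcp_rot: [2.181, 2.261, 0.001]
force: [-0.2, 0.1, -1.3]
gripper_width: 13.0
grasp_force: 58.8
```

```bash
python3 feel.py u36; python3 - <<'E'
from h import *
import pickle
s=snapshot("wrist");pickle.dump(s,open("w9.pkl","wb"))
b=s["image"];m2=cv2.inRange(cv2.cvtColor(b,cv2.COLOR_BGR2HSV),(15,80,90),(40,255,255))[:,230:340]
n,l,st,c=cv2.connectedComponentsWithStats(m2)
print([(x[0]+230,x[1],x[2],x[3],x[4]) for x in st[1:] if x[4]>25])
p=get_obs()["eef_pos"]
print(proj(s,[[p[0]-13,p[1],p[2]-84+d] for d in(-10,0,13)]),proj(s,[[512,-102,97]]))
E
```

```text
[  -0.03    0.43   -1.93    0.25   -1.28   -0.15  544.66 -101.33  218.11
   13.15] [-2.18 -2.26  0.  ]
[(np.int32(269), np.int32(90), np.int32(22), np.int32(44), np.int32(679)), (np.int32(296), np.int32(172), np.int32(44), np.int32(72), np.int32(1568)), (np.int32(230), np.int32(174), np.int32(16), np.int32(58), np.int32(657)), (np.int32(273), np.int32(180), np.int32(4), np.int32(18), np.int32(59)), (np.int32(252), np.int32(285), np.int32(15), np.int32(17), np.int32(132)), (np.int32(312), np.int32(319), np.int32(22), np.int32(28), np.int32(535)), (np.int32(297), np.int32(338), np.int32(40), np.int32(33), np.int32(352))]
[[304.92185966 198.93447674]
 [304.2219594  203.42865476]
 [303.22482472 209.83541966]] [[281.49429296 188.41585913]]
```

```bash
python3 - <<'E'
from h import *
import pickle
b=pickle.load(open("w9.pkl","rb"))["image"];m=cv2.inRange(cv2.cvtColor(b,cv2.COLOR_BGR2HSV),(15,80,90),(40,255,255))
for r in range(164,220,2): print(r,"".join("#" if v else "." for v in m[r,262:345]))
q=snapshot("scene");pickle.dump(q,open("q9.pkl","wb"));o=get_obs()["eef_pos"]
print(proj(q,[[o[0]-13,o[1],o[2]-84],[o[0]-13,o[1],o[2]-140],[512,-102,92]]))
for z in range(2): 
  F=[get_obs()["force"] for _ in range(1)]
E
```

```text
164 ...................................................................................
166 ...................................................................................
168 ...................................................................................
170 ...................................................................................
172 ........................................############...............................
174 ........................................###########................................
176 ........................................###########................................
178 .......................................#############...............................
180 ............##.........................############................................
182 ...........####........................#############...............................
184 ...........####........................#############...............................
186 ...........###........................###########..................................
188 ...........###........................##
[... 751 characters left out ...]
 .....................................############..................................
208 ....................................###############################################
210 ...................................################################################
212 ..................................#################################################
214 ..................................#################################################
216 ..................................#################################################
218 ...................................################################################
[[314.25257079 199.11703034]
 [314.54385057 206.73407828]
 [311.69138328 201.28455041]]
```

The key is on the hook: ring blob at columns 299–312, and the peg is empty. I raise it clear of the rim.

Emit:
play_rows:
  moves:
    - [[0,0,-0.004,0],[0,0,-0.014,0],[0,0,-0.028,0],[0,0,-0.044,0],[0,0,-0.06,0],[0,0,-0.076,0],[0,0,-0.092,0],[0,0,-0.106,0],[0,0,-0.116,0],[0,0,-0.12,0]]

```text
time: 27.05
eef_pos: [545.1, -101.3, 339.6]
tcp_rot: [2.18, 2.26, 0.002]
force: [-0.3, 0.3, -1.4]
gripper_width: 13.4
grasp_force: 58.9
```

Emit:
play_rows:
  moves:
    - [[0.008,-0.001,0,0],[0.028,-0.005,0,0],[0.058,-0.01,0,0],[0.093,-0.016,0,0],[0.13,-0.022,0,0],[0.167,-0.028,0,0],[0.202,-0.034,0,0],[0.235,-0.039,0,0],[0.258,-0.043,0,0],[0.27,-0.045,0,0]]

```text
time: 28.05
eef_pos: [488.2, 169.9, 337.5]
tcp_rot: [-2.175, -2.265, 0.001]
force: [0.3, -0.5, -3.0]
gripper_width: 13.3
grasp_force: 58.8
```

```bash
python3 feel.py v; cat > sn.py <<'E'
from h import *
import pickle,sys
S={n:snapshot(n) for n in("wrist","scene","side")};pickle.dump(S,open(sys.argv[1],"wb"))
E
python3 sn.py s10.pkl; python3 - <<'E'
from h import *
import pickle
s=pickle.load(open("s10.pkl","rb"))["wrist"];b=s["image"]
print(proj(s,[[433,271,159],[453,271,150],[437,400,159]]))
g=b.astype(int);sat=g.max(2)-g.min(2);m=((g.max(2)<110)&(sat<30)).astype(np.uint8)
for r in range(0,250,5): print(r,"".join("#" if v else "." for v in m[r,140:420:3]))
E
```

```text
[  0.27   0.01  -2.35   3.08  -2.6    0.84 489.59 167.14 337.57  13.41] [ 2.18  2.26 -0.  ]
[[ 260.41856097   50.31874353]
 [ 284.7298686    51.94090691]
 [ 265.18813069 -119.61970089]]
0 .........................................##...................................................
5 .......................................#.#....................................................
10 .......................................#.#....................................................
15 .......................................#.#....................................................
20 .......................................#.#....................................................
25 .......................................#.#....................................................
30 .......................................###....................................................
35 ......................................#.#.....................................................
40 ......................................#.#.....................................................
45 ...............................
[... 3313 characters left out ...]
.......
215 ..............................................................................................
220 ..............................................................................................
225 ..............................................................................................
230 ..........................................................######..............................
235 ........................................................######..##............................
240 ........................................................##########............................
245 ...................................................####################.......................
```

```bash
python3 - <<'E'
from h import *
import pickle
s=pickle.load(open("s10.pkl","rb"))["wrist"];b=s["image"]
gr=b.max(2);hs=cv2.cvtColor(b,cv2.COLOR_BGR2HSV)
for r in list(range(0,40,8))+list(range(40,66)): print("%3d"%r,"".join("#" if (hs[r,c,1]<90 ) else ("+" if gr[r,c]<110 else ".") for c in range(235,310)))
E
```

```text
0 ......................##########...........................................
  8 ......................#########............................................
 16 .....................#########.............................................
 24 ....................##########.............................................
 32 ...................+#########..............................................
 40 ...................#########...............................................
 41 ...................#########...............................................
 42 ...................#########...............................................
 43 ..................##########...............................................
 44 .................+##########...............................................
 45 .................###########...............................................
 46 ................#############..............................................
 47 ................###############............................................
 48 ................#####################.....................
[... 677 characters left out ...]
......+...+.................................................
 58 .....................+..++.................................................
 59 .....................+..++.................................................
 60 .....................+.+++.................................................
 61 ........................++.................................................
 62 .....................+..++.................................................
 63 ...................++...++.................................................
 64 ...................+....++.................................................
 65 ........................+++++++............................................
```

```bash
python3 - <<'E'
from h import *
import pickle
np.set_printoptions(suppress=True,precision=2)
S=pickle.load(open("s10.pkl","rb"));s=S["wrist"]
a=[onz(s,(c,r),159) for c,r in((261.5,0),(261,8),(259.5,24),(258,40))]
for p in a: print(p)
d=a[0]-a[3];th=np.arctan2(-d[0],d[1]);print("arm theta",th)   # pin->hook = (sin th,-cos th)
e=onz(s,(257.3,50.5),159);tip=onz(s,(289.5,53),153.5);md=onz(s,(280,52),150);print("end",e,"tip",tip,"mid",md, "ang",np.arctan2(tip[1]-e[1],tip[0]-e[0]),np.linalg.norm((tip-e)[:2]))
x=np.array([np.cos(th),np.sin(th)]);print("hook from tip",tip[:2]-7.5*x,"from end",e[:2]+20*x)
o=get_obs();print(o["eef_pos"],o["tcp_rot"])
# key in wrist view
b=s["image"];m=cv2.inRange(cv2.cvtColor(b,cv2.COLOR_BGR2HSV),(15,100,90),(40,255,255))
for r in range(150,260,3): print("%3d"%r,"".join("#" if v else "." for v in m[r,280:370]))
E
```

```text
[434.2  310.98 159.  ]
[433.75 304.75 159.  ]
[432.4  292.14 159.  ]
[431.   279.32 159.  ]
arm theta -0.1005893336798448
end [430.31 270.79 159.  ] tip [457.54 269.93 153.5 ] mid [448.82 270.84 150.  ] ang -0.0313546766308532 27.247985154625045
hook from tip [450.08 270.69] from end [450.21 268.78]
[490.14 166.37 338.  ] [ 2.18  2.26 -0.  ]
150 ..........................................................................................
153 ..........................................................................................
156 ..........................................................................................
159 ..........................................................................................
162 ...............#........######............................................................
165 .......................########...........................................................
168 .......................######.##..........................................................
171 ......................######.###.......................................................
[... 2058 characters left out ...]
...###########.....................
240 .................##########................................#########......................
243 .................#########.................................#########......................
246 ..........................................................................................
249 ..........................................................................................
252 ..........................................................................................
255 ..........................................................................................
258 ..........................................................................................
```

```bash
python3 - <<'E'
from h import *
import pickle
np.set_printoptions(suppress=True,precision=1)
s=pickle.load(open("s10.pkl","rb"))["wrist"];o=get_obs();p=np.array(o["eef_pos"]);print(p)
from scipy.spatial.transform import Rotation as R
Rm=R.from_rotvec(o["tcp_rot"]).as_matrix()
for c,r in((299,186),(309,186),(298,204),(309,204),(302,165),(310,165)):
    print((c,r),[(Rm.T@(onz(s,(c,r),p[2]+z)-p)) for z in(-70,-83.5,-125)])
for q in ([-0,-12,83.5],[13.5,-12,83.5],[0,-12,70],[10,-12,125]): print(q,proj(s,[p+Rm@np.array(q,float)])[0])
E
```

```text
[490.1 166.4 338. ]
(299, 186) [array([ 16. , -15.1,  70. ]), array([ 12.2, -16. ,  83.5]), array([  0.5, -18.9, 125. ])]
(309, 186) [array([16. , -8.8, 70. ]), array([12.2, -9.3, 83.5]), array([  0.5, -11. , 125. ])]
(298, 204) [array([  4.1, -16. ,  70. ]), array([ -0.5, -17. ,  83.5]), array([-14.5, -20. , 125. ])]
(309, 204) [array([ 4.1, -8.9, 70. ]), array([-0.5, -9.5, 83.5]), array([-14.5, -11.2, 125. ])]
(302, 165) [array([ 29.5, -12.9,  70. ]), array([ 26.5, -13.7,  83.5]), array([ 17.5, -16.2, 125. ])]
(310, 165) [array([29.5, -8. , 70. ]), array([26.5, -8.5, 83.5]), array([ 17.5, -10. , 125. ])]
[0, -12, 83.5] [305.3 203.3]
[13.5, -12, 83.5] [305.  184.1]
[0, -12, 70] [304.3 210. ]
[10, -12, 125] [307.5 174.4]
```

Emit:
play_rows:
  moves:
    - [[0.004,0,0,0.01],[0.014,0,0,0.025],[0.028,0,0,0.04],[0.044,0.001,0,0.055],[0.06,0.001,0,0.07],[0.076,0.001,0,0.085],[0.09,0.001,0,0.1],[0.098,0.001,0,0.105],[0.1,0.001,0,0.105],[0.1,0.001,0,0.105]]

```text
time: 29.65
eef_pos: [487.4, 266.8, 337.9]
tcp_rot: [2.296, 2.144, -0.001]
force: [0.4, -1.0, -2.5]
gripper_width: 13.2
grasp_force: 58.8
```

Emit:
play_rows:
  moves:
    - [[0,0,0.004,0],[0,0,0.014,0],[0,0,0.028,0],[0,0,0.043,0],[0,0,0.058,0],[0,0,0.072,0],[0,0,0.085,0],[0,0,0.095,0],[0,0,0.101,0],[0,0,0.103,0]]

```text
time: 30.65
eef_pos: [487.2, 266.8, 234.3]
tcp_rot: [-2.296, -2.143, 0.001]
force: [0.1, -0.2, -1.7]
gripper_width: 13.7
grasp_force: 58.8
```

```bash
python3 feel.py h1; python3 sn.py s11.pkl; python3 - <<'E'
from h import *
import pickle
from scipy.spatial.transform import Rotation as R
np.set_printoptions(suppress=True,precision=1)
S=pickle.load(open("s11.pkl","rb"));s=S["wrist"];o=get_obs();p=np.array(o["eef_pos"]);Rm=R.from_rotvec(o["tcp_rot"]).as_matrix();print(p,Rm.round(3).tolist())
print(proj(s,[[450.2,269.7,150],[430.3,270,159],p+Rm@np.array([0,-12.6,83.5])]))
b=s["image"];hs=cv2.cvtColor(b,cv2.COLOR_BGR2HSV);gr=b.max(2)
m=cv2.inRange(hs,(15,100,90),(40,255,255))
for r in list(range(100,240,4)): print("%3d"%r,"".join("Y" if m[r,c] else "#" if hs[r,c,1]<90 else ("+" if gr[r,c]<110 else ".") for c in range(230,360,1)))
E
```

```text
[ -0.     0.03  -2.01  -0.15  -1.16  -0.39 487.55 267.05 235.2   13.49] [2.3  2.14 0.  ]
[487.4 266.9 235.1] [[0.069, 0.998, 0.0], [0.998, -0.069, 0.0], [0.0, 0.0, -1.0]]
[[268.7 203.1]
 [236.9 209. ]
 [304.7 204.2]]
100 #########..+++...+................................................................................................................
104 #########...+++..+................................................................................................................
108 #########++.+++.+.................................................................................................................
112 #########+.++++.+.................................................................................................................
116 ##########.+++++.+................................................................................................................
120 ##########..++++++................................................................................................................
124 ##########..+++++++..................................................
[... 3141 characters left out ...]
YYYYYYYYYYYYYY...........
220 ...................................................................YYYYYYYYYYYYYYYYYYYYYYYYYYYYYYYYYYYYYYYYYYYYYYYYYYYY...........
224 ............+.............++.......................................YYYYYYYYYYYYYYYYYYYYYYYYYYYYYYYYYYYYYYYYYYYYYYYYYYYY...........
228 ...................................................................YYYYYYYYYYYYYYYYYYYYYYYYYYYYYYYYYYYYYYYYYYYYYYYYYYYY...........
232 ...................................................................YYYYYYYYYYYY+++++++++#++++++++++++++++++YYYYYYYYYYYY...........
236 .............+.....................................................YYYYYYYYYY+#++++++++++++#++++++++++++++++YYYYYYYYYYY...........
```

Emit:
play_rows:
  moves:
    - [[0,-0.002,0,0],[0,-0.004,0,0],[0,-0.007,0,0],[0,-0.01,0,0],[0,-0.013,0,0],[0,-0.016,0,0],[0,-0.019,0,0],[0,-0.022,0,0],[0,-0.024,0,0],[0,-0.025,0,0]]

```text
time: 32.25
eef_pos: [462.2, 268.6, 235.1]
tcp_rot: [2.296, 2.144, 0.0]
force: [0.2, 0.6, -3.1]
gripper_width: 13.5
grasp_force: 58.8
```

```bash
python3 feel.py h2; python3 sn.py s12.pkl; cat > asc.py <<'E'
from h import *
import pickle,sys
from scipy.spatial.transform import Rotation as R
np.set_printoptions(suppress=True,precision=1)
S=pickle.load(open(sys.argv[1],"rb"));s=S["wrist"];o=get_obs();p=np.array(o["eef_pos"]);Rm=R.from_rotvec(o["tcp_rot"]).as_matrix();print(p)
print(proj(s,[[450.2,269.7,150],p+Rm@np.array([0,-12.6,83.5])]))
b=s["image"];hs=cv2.cvtColor(b,cv2.COLOR_BGR2HSV);gr=b.max(2)
m=cv2.inRange(hs,(15,100,90),(40,255,255))
for r in range(*map(int,sys.argv[2:5])): print("%3d"%r,"".join("Y" if m[r,c] else "#" if hs[r,c,1]<90 else ("+" if gr[r,c]<110 else ".") for c in range(int(sys.argv[5]),345)))
E
python3 asc.py s12.pkl 160 216 3 255
```

```text
[ -0.26  -0.07  -2.54   0.57  -2.63   2.38 462.45 268.58 235.01  13.37] [2.3  2.14 0.  ]
[462.5 268.6 235. ]
[[305.3 203.1]
 [304.8 204.2]]
160 .............############+.............++++++.............................................
163 .Y...........#############.............+++..++..YYYYYYY+++++++............................
166 .............############+.............+++++++..YYYYYYY+++++++++++++++++++................
169 .............############+..............++.++++YYYYYYY++Y++++++++++Y++++++................
172 .............############+............++++++++YYYYYYY+YYY++Y++++++++++++..................
175 .............############+...........+++++++++YYYYYYYYYYY+++++++++++++++..................
178 .............############+...........+.+++++++YYYYYYYYYYY+++++++++++++++..................
181 .............+############...+.+++.+++++++++++YYYYYYYYYYY++++++++++.+++++.................
184 .............+############......+.++++++++..YYYYYYYYYYYYY..++++++++++.....................
187 .............+############..++.+....++++++++YYYYYYYYYYY###############+++.................
190 .............+############...+......+++.....YYYYYYYYYYY####################+..............
193 .............+############....++..++++......YYYYYYYYYYY####################+..++..........
196 .............+############.....+..++........YYYYYYYYYYY###########################+.......
199 ..............############...++++...........YYYYYYYYYYY###########################+.......
202 ...........+###############################+YYYYYYY##############################+........
205 ...........################################+YYYYYYY##########+.##################Y........
208 .......+...############################++...+Y+YYY+YYYYYYYYY+YYY+Y++++YYYYYYYYYYYY++++++++
211 .......+....+##############...............YYYYYYYYYYYYYYYYYYYYYYYYYYYYYYYYYYYYYYYYYYYYYYYY
214 ........+......+#######...................YYYYYYYYYYYYYYYYYYYYYYYYYYYYYYYYYYYYYYYYYYYYYYYY
```

The hook's tip shows beyond the ring and the arm has not moved. I lower to hand over.

Emit:
play_rows:
  moves:
    - [[0,0,0.001,0],[0,0,0.003,0],[0,0,0.005,0],[0,0,0.007,0],[0,0,0.0085,0],[0,0,0.01,0],[0,0,0.0115,0],[0,0,0.013,0],[0,0,0.0135,0],[0,0,0.0135,0]]

```text
time: 33.85
eef_pos: [462.4, 268.6, 221.4]
tcp_rot: [2.297, 2.143, -0.0]
force: [-0.1, 0.2, -1.0]
gripper_width: 13.5
grasp_force: 58.8
```

```bash
python3 feel.py h3; python3 sn.py s13.pkl;python3 asc.py s13.pkl 157 216 3 255
```

```text
[  0.08  -0.12  -1.36   0.     1.33  -0.53 462.47 268.61 221.53  13.32] [2.3  2.14 0.  ]
[462.4 268.6 221.5]
[[304.4 209.7]
 [304.8 204.2]]
157 .........+#############................+++..+.............................................
160 .........+#############...............++++.++.............................................
163 .........+#############...............++++++..............++++++..........................
166 .........+#############...............++Y+..+.....YYYYY+++Y+++++++++++++++++..............
169 .........+#############...............+++++++....YYYYYYY++++++++++++++++++++..............
172 ..........#############............Y...+++++++..YYYYYYY+Y+++++++++.+++++++++..............
175 ..........#############+.............++++++++...YYYYYYY+Y+++++++++++++++++++..............
178 ..........#############+............+++++++++++YYYYYYYYYY+++++++++++++++Y+................
181 ..........#############+.............+++++++++.YYYYYYYYYY++++++++Y+++++++++...............
184 ..........#############+..++....+.++++++++++++YYYYYYYYYYY+++.++++++++++Y+++...............
187 ......
[... 239 characters left out ...]
Y###################+.+++..........
196 ..........#############+....+...Y.++++++......YYYYYYY+YY##########################+.......
199 ..........+############+....+++++++++........YYYYYYYYYYY##########################+.......
202 ..........+############+++..++++.............YYYYYYYYYYY#########################+........
205 ..........+############+.Y.++++..............YYYYYYYYYYY......+##################+........
208 ....+...+################....Y.++##########+YYYYYYYYYYYY+Y+Y++++++++++YYYYYYYYYYYY+Y++++++
211 ....++.+##################################YYYYYYYYYYYYYYYYYYYYYYYYYYYYYYYYYYYYYYYYYYYYYYYY
214 .....+.+################################++YYYYYYYYYYYYYYYYYYYYYYYYYYYYYYYYYYYYYYYYYYYYYYYY
```

Emit:
play_rows:
  moves:
    - [[0,0,0.001,0],[0,0,0.0015,0],[0,0,0.0015,0],[0,0.001,0.0015,0],[0,0.002,0.0015,0],[0,0.003,0.0015,0],[0,0.004,0.0015,0],[0,0.005,0.0015,0],[0,0.006,0.0015,0],[0,0.006,0.0015,0]]

```text
time: 35.45
eef_pos: [468.6, 268.1, 220.0]
tcp_rot: [2.297, 2.143, 0.0]
force: [-0.4, 0.4, -1.7]
gripper_width: 13.7
grasp_force: 58.8
```

```bash
python3 feel.py h4; python3 sn.py s14.pkl;python3 asc.py s14.pkl 157 216 4 245
```

```text
[  0.08   0.05  -1.36   0.89   1.25  -0.68 468.43 268.16 219.99  13.34] [ 2.3   2.14 -0.  ]
[468.4 268.2 220. ]
[[295.  210.5]
 [304.8 204.2]]
157 ..+......##############....................+.+..+++.................................................
161 ...Y.....##############...................+++.......................................................
165 .........##############...................+++++.+............+++++++....++++++++++..................
169 .........##############....................+++.+++YYYYYYYY.+++++.+++++++Y++++++++..++++.............
173 .........+#############....................+++Y+++YYYYYYY++.++++++++Y+Y++++++++++.++++..............
177 .........+#############+..................+++++Y+YYYYYYY++Y+++++++++++++++++++++Y++..+..............
181 ....Y.....#############+..................+++++YYYYYYYY+YYY++++++++++++++Y++Y++++++++...............
185 ..........#############+..+++...++.+.++++++++++.YYYYYYYYY+#############+++.++++++++++...............
189 ..........#############+...++......++Y++++++++YYYYYYYYYYY#############################..............
193 ..........#############+...++...++.....+++++++YYYYYYYYY+Y+###########################+..++..........
197 ..........#############+..+++.+.....++.++++++YYYYYYYYYY+YY##################################+.......
201 ..........#############+..++++..........++++YYYYYYYYYYYYYY#################################+........
205 ..........#############+...++++..++.+.+++.....YYYYYYYYYYYY..............+##################+........
209 ........+################++++################+YYYYYY+YYYYYYY+YYYYY++Y+++++YYYYYYYYYYYYYYYYYYYYYYYYYY
213 .......+######################################YYYYYYYYYYYYYYYYYYYYYYYYYYYYYYYYYYYYYYYYYYYYYYYYYYYYYY
```

Emit:
play_rows:
  moves:
    - [[0,0.002,0,0],[0,0.005,0,0],[0,0.008,0,0],[0,0.012,0,0],[0,0.016,0,0],[0,0.02,0,0],[0,0.026,0,0],[0,0.032,0,0],[0,0.04,0,0],[0,0.045,0,0]]

```text
time: 37.05
eef_pos: [514.4, 264.9, 219.9]
tcp_rot: [2.297, 2.143, 0.0]
force: [0.2, 0.4, -0.8]
gripper_width: 13.3
grasp_force: 58.8
```

```bash
python3 sn.py s15.pkl; python3 - <<'E'
from h import *
import pickle
for n in ("s13.pkl","s15.pkl"):
  s=pickle.load(open(n,"rb"))["side"];b=s["image"]
  c=proj(s,[[450,269,130],[450,269,145],[450,269,85]]);print(c.round())
  hs=cv2.cvtColor(b,cv2.COLOR_BGR2HSV);m=cv2.inRange(hs,(20,90,80),(35,255,255))
  print("\n".join("".join("#" if v else "." for v in m[r,258:330]) for r in range(118,160)))
E
```

```text
[[281. 128.]
 [280. 124.]
 [281. 138.]]
........................................................................
........................................................................
........................................................................
........................................................................
........................................................................
........................................................................
........................................................................
........................................................................
........................................................................
........................................................................
........................................................................
........................................................................
.......................#................................................
........................................................................
.......................#..............
[... 4411 characters left out ...]
...........................................
........................................................................
........................................................................
........................................................................
........................................................................
........................................................................
........................................................................
........................................................................
........................................................................
........................................................................
```

```bash
python3 asc.py s15.pkl 161 225 4 175 | cut -c1-150; python3 - <<'E'
from h import *
import pickle
a=pickle.load(open("s0.pkl","rb"));b=pickle.load(open("s15.pkl","rb"))
for n in("scene",):
  d=np.abs(a[n]["image"].astype(int)-b[n]["image"]).max(2)>35
  c=proj(b[n],[[450,269,145],[450,269,75]]);print(c.round())
  for r in range(128,168): print(r,"".join("#" if v else "." for v in d[r,360:415]))
E
```

```text
[513.6 265.  219.8]
[[223.7 210.4]
 [303.6 204. ]]
161 ...#############+........+.++++.............++++.....................+++...............+++++..............................+.......................
165 ...##############+.......+.+++.+...........+.+++++...................+++..++............++++++...........................+....................++..
169 ....#############+.......+++.++.............Y.++...........YYYYYYY++YY+++.............+++++++....................................Y......+.++++++++
173 ....#############+.........++++.+..........+............YYYYYY++++++++++YY+++..........+++++++...........................................+.+++++++
177 ....+#############+.........+.+++....................YYYYYYY+++YYYY++Y+++++Y+..+++++Y+++++++++++++.................................++++...++++++++
181 .....#############+............+++.+..............YYYYYYYY+YYYYYYYY+YY+++++Y++..........++++.+++++.................++++++++++++.+.+++++.....++++++
185 .....#############+.......+....++................+YYYYYYYY+YYYYYYYY+YY++++Y.............+++++++++.++++++++++++....++++++++++++#########+###
[... 3093 characters left out ...]
###.......#######.......................
157 ##########...######......#######.......................
158 ##########.########.......######.......................
159 ###################........####........................
160 ###################....................................
161 ##################.....................................
162 ###################....................................
163 #####################..................................
164 #####################..................................
165 ######################.................................
166 ######################.................................
167 ######################.................................
```

The key hangs on the swing hook, its ring round the wire with the tip beyond it. I carry the rod back to the stand.

Emit:
play_rows:
  moves:
    - [[0,0,-0.015,0],[0,0,-0.04,0],[-0.01,0,-0.07,0],[-0.035,0.002,-0.09,0.005],[-0.07,0.005,-0.1,0.01],[-0.11,0.008,-0.1,0.015],[-0.15,0.01,-0.1,0.019],[-0.19,0.012,-0.1,0.019],[-0.23,0.015,-0.1,0.019],[-0.263,0.017,-0.1,0.019]]

```text
time: 38.2
eef_pos: [511.8, -0.5, 321.4]
tcp_rot: [2.317, 2.119, 0.001]
force: [-0.3, 0.2, -1.9]
gripper_width: 13.2
grasp_force: 59.0
```

Emit:
play_rows:
  moves:
    - [[-0.04,0.003,0,0],[-0.085,0.006,0,0],[-0.13,0.009,0,0],[-0.175,0.012,0,0],[-0.215,0.015,0,0],[-0.25,0.018,0,0],[-0.275,0.019,0,0],[-0.293,0.02,0,0],[-0.3,0.02,0,0],[-0.3,0.02,0,0]]

```text
time: 39.2
eef_pos: [505.7, -299.0, 320.3]
tcp_rot: [2.317, 2.121, 0.001]
force: [-0.6, -0.4, -1.2]
gripper_width: 13.4
grasp_force: 59.0
```

Emit:
play_rows:
  moves:
    - [[0,0,0,0],[0,0,0,0],[0,0,0,0],[0,0,0,0],[0,0,0,0],[0,0,0,0],[0,0,0,0],[0,0,0,0],[0,0,0,0],[0,0,0,0]]

```text
time: 40.2
eef_pos: [505.7, -299.1, 320.0]
tcp_rot: [2.317, 2.121, -0.0]
force: [0.5, -1.1, -1.6]
gripper_width: 13.4
grasp_force: 59.0
```

```bash
cat > back.py <<'E'
from h import *
from scipy.spatial.transform import Rotation as R
o=get_obs();Rm=R.from_rotvec(o["tcp_rot"]).as_matrix();T=R.from_rotvec([2.31676,2.12135,0]).as_matrix()
print(o["eef_pos"],o["force"],o["time"],"shift mm",(Rm.T@(np.array([511.6,-299.15,124.5])-o["eef_pos"])).round(2),"turn",R.from_matrix(Rm.T@T).as_rotvec().round(4))
E
python3 back.py
```

```text
[ 505.67766636 -299.0921872   320.01889525] [ 0.54546129 -1.11692526 -1.57792764] 40.2 shift mm [  0.47   5.9  195.52] turn [-0.0002 -0.0002 -0.0001]
```

Emit:
play_rows:
  moves:
    - [[0.0005,0.003,0,0],[0.0005,0.0059,0,0],[0.0005,0.0059,0.015,0],[0.0005,0.0059,0.035,0],[0.0005,0.0059,0.055,0],[0.0005,0.0059,0.07,0],[0.0005,0.0059,0.08,0],[0.0005,0.0059,0.085,0],[0.0005,0.0059,0.085,0],[0.0005,0.0059,0.085,0]]

```text
time: 41.2
eef_pos: [512.2, -299.2, 235.8]
tcp_rot: [2.316, 2.121, 0.001]
force: [0.7, -0.6, -1.1]
gripper_width: 13.5
grasp_force: 59.1
```

```bash
python3 back.py
```

```text
[ 512.16339109 -299.24350707  235.76974141] [ 0.7475108  -0.6188364  -1.08983381] 41.2 shift mm [ 1.1000e-01 -7.2000e-01  1.1127e+02] turn [0.0011 0.0003 0.    ]
```

Emit:
play_rows:
  moves:
    - [[0,0,0.01,0],[0,0,0.022,0],[0,0,0.036,0],[0,0,0.05,0],[0,0,0.064,0],[0,0,0.076,0],[0,0,0.086,0],[0,0,0.094,0],[0,0,0.098,0],[0,0,0.1,0]]

```text
time: 42.2
eef_pos: [511.7, -299.1, 134.7]
tcp_rot: [-2.317, -2.122, 0.0]
force: [0.0, 0.0, -0.0]
gripper_width: 13.2
grasp_force: 59.1
```

```bash
python3 back.py
```

```text
[ 511.69583443 -299.08680919  134.73225581] [ 0.00144127  0.04055083 -0.04118074] 42.2 shift mm [-0.07 -0.09 10.23] turn [-0.0003 -0.0002  0.0001]
```

```bash
python3 feel.py st
```

```text
[  -0.13    0.09   -0.8     0.27    1.48    1.96  511.87 -299.2   135.27
   13.33] [2.32 2.12 0.  ]
```

Emit:
play_rows:
  moves:
    - [[0,0,0.001,0],[0,0,0.002,0],[0,0,0.003,0],[0,0,0.004,0],[0,0,0.005,0],[0,0,0.006,0],[0,0,0.007,0],[0,0,0.008,0],[0,0,0.008,0],[0,0,0.008,0]]

```text
time: 43.65
eef_pos: [511.7, -299.1, 127.1]
tcp_rot: [2.317, 2.122, 0.0]
force: [-0.2, -0.3, -1.4]
gripper_width: 13.1
grasp_force: 59.1
```

```bash
python3 feel.py st2; python3 back.py
```

```text
[   0.18    0.46   -1.3     0.08   -0.37    1.23  511.67 -299.11  127.07
   13.38] [ 2.32  2.12 -0.  ]
[ 511.61052292 -299.09573186  127.02860098] [-0.32226295 -0.12030531 -1.52271383] 44.1 shift mm [-0.05 -0.01  2.53] turn [-0.0002 -0.0002 -0.    ]
```

Free hanging so far. Last 2.5 mm, then check the load.

Emit:
play_rows:
  moves:
    - [[0,0,0.0005,0],[0,0,0.001,0],[0,0,0.0015,0],[0,0,0.002,0],[0,0,0.0025,0],[0,0,0.0025,0],[0,0,0.0025,0],[0,0,0.0025,0],[0,0,0.0025,0],[0,0,0.0025,0]]

```text
time: 45.1
eef_pos: [511.6, -299.1, 124.5]
tcp_rot: [2.317, 2.122, -0.0]
force: [-0.3, -0.4, -1.3]
gripper_width: 13.4
grasp_force: 59.3
```

```bash
python3 feel.py st3
```

```text
[  -0.17   -0.28   -1.34    0.78    0.41    0.76  511.63 -299.1   124.52
   13.42] [ 2.32  2.12 -0.  ]
```

Emit:
play_rows:
  moves:
    - [[0,0,0.0004,0],[0,0,0.0004,0],[0,0,0.0004,0],[0,0,0.0004,0],[0,0,0.0004,0],[0,0,0.0004,0],[0,0,0.0004,0],[0,0,0.0004,0],[0,0,0.0004,0],[0,0,0.0004,0]]
  fingers: 0.3

```text
time: 46.55
eef_pos: [511.6, -299.1, 124.1]
tcp_rot: [-2.317, -2.122, 0.0]
force: [0.2, -0.3, 0.1]
gripper_width: 55.3
grasp_force: 0.0
```

Emit:
play_rows:
  moves:
    - [[0,0,-0.005,0],[0,0,-0.015,0],[0,0,-0.03,0],[0,0,-0.05,0],[0,0,-0.07,0],[0,0,-0.09,0],[0,0,-0.105,0],[0,0,-0.105,0],[0,0,-0.105,0],[0,0,-0.105,0]]

```text
time: 47.55
eef_pos: [510.9, -298.9, 228.1]
tcp_rot: [-2.316, -2.12, 0.001]
force: [-0.0, -0.4, -0.1]
gripper_width: 55.7
grasp_force: 0.0
```

```bash
python3 sn.py s20.pkl; python3 - <<'E'
from h import *
import pickle
a=pickle.load(open("w4.pkl","rb"));S=pickle.load(open("s20.pkl","rb"));b=S["wrist"]
np.set_printoptions(suppress=True,precision=1)
print(get_obs()["eef_pos"],get_obs()["time"])
for s in(a,b):
    hs=cv2.cvtColor(s["image"],cv2.COLOR_BGR2HSV);m=((s["image"].max(2)<95)&(hs[...,1]>90)).astype(np.uint8)
    u=proj(s,[[511.6,-299.5,170],[511.6,-299.5,112]]);x,y=u[0].astype(int)
    print(u);sub=m[y-60:y+60,x-25:x+25];n,l,st,c=cv2.connectedComponentsWithStats(sub);i=1+np.argmax(st[1:,4]);print(st[i]+[x-25,y-60,0,0,0],c[i]+[x-25,y-60])
    print(onz(s,c[i]+[x-25,y-60],150))
# swing hook key still there: scene compare
A=pickle.load(open("s0.pkl","rb"))["scene"]["image"].astype(int);B=S["scene"]["image"];d=np.abs(A-B).max(2)>35
for r in range(134,160): print(r,"".join("#" if v else "." for v in d[r,365:405]))
n,l,st,c=cv2.connectedComponentsWithStats(d.astype(np.uint8));print([x.tolist() for x in st[1:] if x[4]>12])
E
```

```text
[ 511.2 -298.9  228.1] 47.7
[[325.8 212.7]
 [325.1 186.8]]
[314 170  22  60 874] [324.2 200.3]
[ 510.8 -297.9  150. ]
[[324.8 218.4]
 [324.5 191.4]]
[ 313  175   22   61 1024] [323.4 205.3]
[ 510.9 -297.8  150. ]
134 ........................................
135 ........................................
136 ........................................
137 ........................................
138 ........................................
139 ........................................
140 ........................................
141 .................##.....................
142 ...............#.##.....................
143 .................##.....................
144 ..............##..##....................
145 .............######.....................
146 ............##.####.....................
147 ............#....##.....................
148 ............##....#.....................
149 ...........####.###.....................
150 ...........##.####......................
151 ...........######.......................
152 ...........#####........................
153 ............##..........................
154 ........................................
155 ........................................
156 ........................................
157 ........................................
158 ........................................
159 ........................................
[[77, 0, 114, 147, 4127], [193, 0, 6, 6, 30], [200, 0, 7, 8, 44], [137, 0, 134, 235, 8086], [196, 10, 8, 6, 29], [190, 17, 8, 4, 15], [236, 16, 8, 5, 27], [239, 30, 11, 6, 32], [239, 35, 23, 25, 223], [151, 63, 8, 6, 22], [260, 67, 10, 19, 46], [265, 68, 11, 25, 84], [276, 73, 9, 4, 24], [275, 79, 8, 22, 58], [286, 81, 5, 25, 79], [254, 101, 5, 8, 24], [376, 141, 9, 13, 54], [105, 150, 46, 45, 1101], [371, 160, 6, 4, 18], [240, 197, 6, 9, 30], [310, 199, 7, 8, 30], [263, 235, 7, 5, 21]]
```

```bash
python3 -c "
from bench import *
print(finish_job())"
```

```text
the job is handed in; nothing more can be done
None
```

The job is handed in: the teardrop key hangs by its ring on the swing-arm hook, the rod is back in its stand, and my last camera check showed the square key and everything else unmoved.

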